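# Fetch the spare coupling from behind the cartons

### The job

Lift the blue and the yellow carton out of the grey tray and stand both on the black mat, then fetch the coupling with the orange band from behind them and stand it upright in the red bin. Only then put the cartons back, each standing upright and centred on the tray pad of its own colour, whichever pad it stood on before. Leave the green-banded coupling and the brass bushing where they are.

Things in the scene. Friction and masses are not known exactly. Their poses are not given: they have to be found in the camera images.
- tray: grey steel parts tray, fixed, open top, 160 (x) x 270 (y) x 18 mm tall, walls and floor 5 mm thick. Origin at the centre of its underside; inner floor 5 mm above it. Its -x side is nearest the robot: the two pads with the cartons are the front row, the small parts the back row (+x)
- carton_blue: blue carton, 50 (x) x 52 (y) x 120 mm tall, about 250 g, white tape strip along x over the middle of its top. Origin at the centre of its underside, z up. Starts upright on one of the two tray pads, not always that of its own colour, turned at most 0.06 rad from the tray; about 48 mm free between the cartons in y, 50 mm outside. Grip it within 30 mm of its top
- carton_yellow: yellow carton, 50 (x) x 52 (y) x 120 mm tall, about 250 g, white tape strip along x over the middle of its top. Origin at the centre of its underside, z up. Starts upright on one of the two tray pads, not always that of its own colour, turned at most 0.06 rad from the tray; about 48 mm free between the cartons in y, 50 mm outside. Grip it within 30 mm of its top
- pad_blue: blue pad, fixed flat plate 64 (x) x 74 (y) x 3 mm on the tray floor, front row. Origin at the centre of its underside (top 3 mm above); axes as the tray's. Its rim shows around the carton standing on it. The pads lie at tray x -30 mm, y +50 and -50 mm; which is which varies
- pad_yellow: yellow pad, fixed flat plate 64 (x) x 74 (y) x 3 mm on the tray floor, front row. Origin at the centre of its underside (top 3 mm above); axes as the tray's. Its rim shows around the carton standing on it. The pads lie at tray x -30 mm, y +50 and -50 mm; which is which varies
- coupling_orange: the wanted shaft coupling: upright aluminium cylinder, 40 mm diameter, 44 mm tall, 140 g, orange band round its middle and orange ring on top. Origin at the centre of its underside, z up. On the tray floor, midway behind (+x) the cartons, 5 to 13 mm from their rear faces: the gripper's body does not fit down over it while they stand. About 50 mm free on either side along tray y
- coupling_green: bystander: the same kind of coupling (40 mm diameter, 44 mm tall) with a green band and ring; stands on the tray floor in a corner of the back row. Origin at the centre of its underside. Leave alone
- bushing: bystander: brass bushing, cylinder 32 mm diameter, 26 mm tall, in the other corner of the tray's back row. Origin at the centre of its underside. Leave alone
- mat: black rubber mat, fixed, 200 (x) x 140 (y) x 4 mm, flat on the table at one side of the tray; the side area for the cartons. Origin at the centre of its underside. There is room for both cartons side by side along its x
- bin: red open bin, fixed, 170 (x) x 150 (y) x 45 mm tall, walls and floor 5 mm thick, on the table at the other side of the tray; empty. Origin at the centre of its underside; inner floor 5 mm above it
There are look-alikes about, which are no part of the job. Of the things like the carton_blue, leave any that is turquoise; of the rest the larger one is meant.

How it is judged (in metres and radians):
On the way, in this order (a step that is already met when the one before it is completed fails the run):
1. both cartons stand released on the black mat, the orange coupling still in its place (x of carton_blue in the frame of mat between -0.1 and 0.1 m and y of carton_blue in the frame of mat between -0.07 and 0.07 m and z of each of carton_blue, carton_yellow in the frame of mat below 0.012 m and angle between each of carton_blue, carton_yellow's own z axis and vertical below 0.12 rad and contact force between the fingers and carton_blue below 0.1 N and x of carton_yellow in the frame of mat between -0.1 and 0.1 m and y of carton_yellow in the frame of mat between -0.07 and 0.07 m and contact force between the fingers and carton_yellow below 0.1 N and distance of coupling_orange from where it was at the start of the episode below 0.02 m), for 0.2 s.
2. the orange coupling stands upright and released in the red bin while both cartons still stand on the mat (x of coupling_orange in the frame of bin between -0.065 and 0.065 m and y of coupling_orange in the frame of bin between -0.055 and 0.055 m and z of coupling_orange in the frame of bin below 0.013 m and angle between each of coupling_orange, carton_blue, carton_yellow's own z axis and vertical below 0.12 rad and contact force between the fingers and coupling_orange below 0.1 N and x of carton_blue in the frame of mat between -0.1 and 0.1 m and y of carton_blue in the frame of mat between -0.07 and 0.07 m and z of each of carton_blue, carton_yellow in the frame of mat below 0.012 m and contact force between the fingers and carton_blue below 0.1 N and x of carton_yellow in the frame of mat between -0.1 and 0.1 m and y of carton_yellow in the frame of mat between -0.07 and 0.07 m and contact force between the fingers and carton_yellow below 0.1 N), for 0.2 s.
At the end, for the whole second after the job is handed in: The orange coupling stands upright (within 7 degrees) on the floor of the red bin; each carton stands upright (within 4.5 degrees) on the pad of its own colour, its centre within 15 mm of the pad's; all released and at rest; the green coupling and the bushing are within 20 mm of where they were (x of coupling_orange in the frame of bin between -0.065 and 0.065 m and y of coupling_orange in the frame of bin between -0.055 and 0.055 m and z of coupling_orange in the frame of bin below 0.013 m and angle between coupling_orange's own z axis and vertical below 0.12 rad and contact force between the fingers and coupling_orange below 0.1 N and horizontal distance between carton_blue and pad_blue below 0.015 m and z of carton_blue in the frame of pad_blue below 0.01 m and angle between each of carton_blue, carton_yellow's own z axis and vertical below 0.08 rad and contact force between the fingers and carton_blue below 0.1 N and horizontal distance between carton_yellow and pad_yellow below 0.015 m and z of carton_yellow in the frame of pad_yellow below 0.01 m and contact force between the fingers and carton_yellow below 0.1 N and linear speed of each of carton_blue, carton_yellow, coupling_orange below 0.02 m/s and distance of each of coupling_green, bushing from where it was at the start of the episode below 0.02 m); the robot touches nothing.
It fails at once if the green coupling or the brass bushing is moved by more than 20 mm or knocked over (distance of any of coupling_green, bushing from where it was at the start of the episode above 0.02 m or angle between any of coupling_green, bushing's own z axis and vertical above 0.5 rad).
It also fails if it takes over 136 s, if anything falls off the work surface, if the arm or the gripper's body presses on something with over 40 N, if the wrist force passes 120 N, or if a joint passes its speed limit or range.

### The arm

A 6-joint arm with a two-finger parallel gripper is mounted at the origin on the work surface. World frame = base frame: x ahead of the robot, y to its left, z up, the work surface at z = 0. Lengths are in m, angles in degrees, forces in N, time in s.
With the tool pointing down it reaches from about 0.3 to 0.75 m from the base axis. Payload 8.5 kg.
Tool frame: the origin (TCP) lies at the very end of the fingers, on their centre line; the grasp point (between the pads) lies 19 mm behind it (env.hold_point_z is the distance from the TCP to the grasp point, in m); z points along the fingers, y is the line along which they close (so a half turn about z gives the same grasp; the last joint's range is limited). The gripper opens to 85 mm and grips with 20 to 120 N. Pads are 22 mm wide; open, the fingers measure 114 mm over their backs; the gripper's body (76 mm by 85 mm) begins 54 mm behind the grasp point. The pads swing forward as they close: fully open they stand 13 mm farther back than shut.
Start: joints at [-79.315, 21.807, 74.336, -0, 83.858, -12.336], TCP at [0.215, -0.506, 0.231] pointing down, gripper open.
Joint ranges: [-178.18, 178.18], [-50.72, 133.34], [12.68, 142.11], [-81.47, 261.47], [9.98, 163.14], [-165.26, 165.26]. Speed limits (degrees/s): [136.94, 136.94, 180, 180, 180, 180].

### API

Orientations are given as a 3x3 rotation matrix whose columns are the frame's x, y, z axes.
In Python, from rig import env, optics gives the robot as it stands.
- The arm moves only by the shell command python3 -m jog 'ROWS' [OPENING] [FORCE]. ROWS is JSON, a list of rows, each an object with "linear": the shift along the tool's x, y, z in units of 40 mm (1.0 is 40 mm), a list of three; "roll": the turn about the tool's z in units of 5 degrees (1.0 is 5 degrees). A call has 1 to 12 rows; each row shifts and turns the commanded pose from where the row before left it, along the tool's axes as they then stand; what a row does not reach is not made up. A row lasts 1/12 s, in which the tool goes at most 41.7 mm and 7.16 degrees, less where a joint would pass 70% of its speed; a pose out of reach is approached as far as the arm can. A call is refused whole if a number of a shift passes 1 or a number of a turn 1, either way. A call with a gripper value outside its range is refused whole. OPENING is the opening, from -1 (shut) to 1 (fully open), set as the call begins (- or left out, the last holds). The fingers move at their own pace and stop on an object; FORCE is the grip in N (left out, the last holds). Time passes only in rows, so rows that do not move let the fingers close. It gives the time, the measured TCP pose, the force, the opening and the grip force at its end, in the units of the state.
- env.observe(): the state, without advancing time (a new reading comes with each control period).
- optics.get_image(name): name is "scene" or "top" or "wrist"; returns the picture (400x640x3 uint8, red, green, blue); there is no depth.
- optics.calibration(name): a dict with "fov_y" (degrees; the focal length in pixels is half the picture's height over the tangent of half this angle, whatever the lens; pixels are square), "cx", "cy" (the principal point, pixels), "D" ([k1, k2, p1, p2, k3] as OpenCV has them; the pictures are not rectified), "T" (4x4, takes a point from camera to world coordinates). Camera axes: x right, y down, z forward; pixel columns grow to the right and rows downward; lengths in m; the calibration is good to about 2 mm. A picture is of the moment at which its call begins: read the wrist's pose just before it. calibration takes no time and is no camera call; for the wrist camera it gives the pose at the moment of the call.
- env.close_job(): hands the job in; it is judged then, once.
The state is a dict: "time_s": time; "q": joint angles; "qvel": joint speeds; "joint_efforts": joint torques, N m; "position": TCP position; "tool_rot": TCP orientation; "ft_force": force on the tool from outside, world axes, zero at the start; "wrist_torque": the same for the moment, N m; "grip_width": finger opening in m; "gripper_force": force on a finger pad.
Only numpy, scipy, OpenCV 4.12 (cv2) and the standard library are available. Lean on these libraries where they do the work, as an engineer would, in place of code of your own. Each camera call takes 0.05 s, during which the arm holds its last target. There are 200 camera calls.

## Working session

There is one attempt and no reset: what is moved stays moved. The work goes in short steps, Python scripts to look and compute and a shell command to move; the robot and the scene stay as the last step left them, time stands still between calls to the robot, and variables do not carry over. Pictures are saved under pics/ and viewed, at most 14 in all, crops included, and the job is handed in when it is done.

```bash
ls; mkdir -p pics
python3 - <<'E'
from rig import env, optics
import cv2,numpy as np
s=env.observe();print(s['time_s'],s['position'],s['tool_rot'],s['grip_width'],env.hold_point_z)
for n in ('scene','top','wrist'):
    c=optics.calibration(n);print(n,c['fov_y'],c['cx'],c['cy'],c['D'],np.round(c['T'],3).tolist())
    cv2.imwrite(f'pics/{n}0.png',optics.get_image(n)[:,:,::-1])
E
```

```text
pics
0.0 [ 0.21503128 -0.50587281  0.23071013] [[ 9.20366245e-01  3.91057406e-01 -2.83710891e-04]
 [ 3.91057373e-01 -9.20365080e-01  1.49988560e-03]
 [ 3.25423774e-04 -1.49139131e-03 -9.99998835e-01]] 0.08508687384732866 0.0187
scene 54.25470077399159 315.9500285666559 198.60506559841974 [-0.05129019  0.          0.          0.          0.        ] [[-0.475, 0.673, -0.568, 1.077], [0.88, 0.371, -0.296, 0.228], [0.011, -0.64, -0.768, 0.683], [0.0, 0.0, 0.0, 1.0]]
top 52.05868360472659 319.5937909168537 200.44075216342665 [0.01500438 0.         0.         0.         0.        ] [[0.026, -0.987, 0.161, 0.452], [-0.999, -0.029, -0.018, 0.022], [0.023, -0.161, -0.987, 0.93], [0.0, 0.0, 0.0, 1.0]]
wrist 66.2582158562911 320.45062404976017 197.94800393959048 [-0.01108369  0.          0.          0.          0.        ] [[0.391, -0.885, -0.251, 0.279], [-0.92, -0.377, -0.105, -0.48], [-0.002, 0.272, -0.962, 0.373], [0.0, 0.0, 0.0, 1.0]]
```

View pics/top0.png

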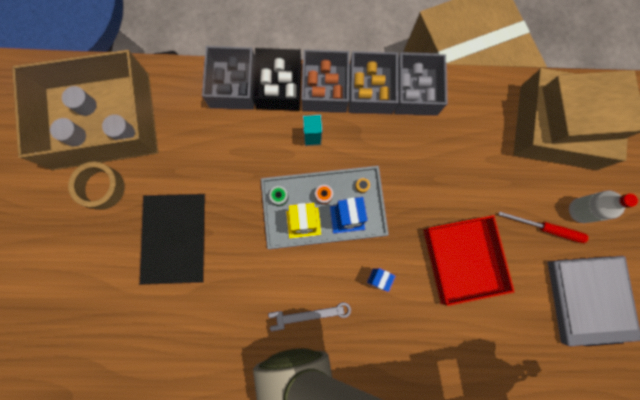

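View pics/scene0.png

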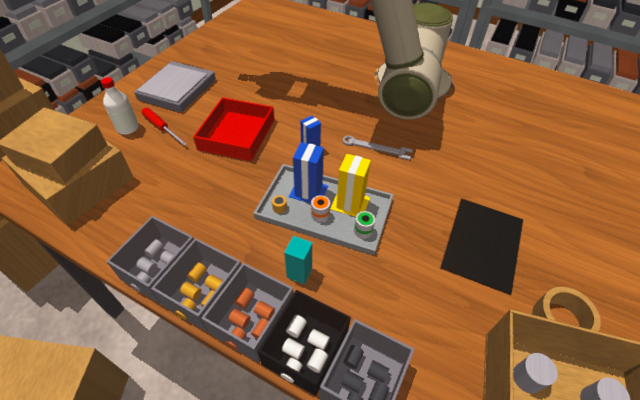

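The top view shows three things like the blue carton: a large blue one in the tray at (350,213), a small blue one at (381,280) and a turquoise one at (313,130). The meant one is the large blue one in the tray: it isn't turquoise, and it is the bigger of the remaining two. The mat is at (173,240), the bin at (469,260), yellow at (303,218), green at (278,195), orange at (324,193) and the bushing at (362,185). I'll confirm in enlarged crops.

Run:
```python
import cv2
def crop(n,o,x0,y0,w,h,k):
    im=cv2.resize(cv2.imread(f'pics/{n}.png')[y0:y0+h,x0:x0+w],None,fx=k,fy=k,interpolation=cv2.INTER_CUBIC)
    for u in range(x0-x0%10+10,x0+w,10): cv2.line(im,((u-x0)*k,0),((u-x0)*k,12 if u%50 else 24),(255,255,255),1); cv2.putText(im,str(u),((u-x0)*k-10,24),0,.33,(255,255,255))
    for v in range(y0-y0%10+10,y0+h,10): cv2.line(im,(0,(v-y0)*k),(12,(v-y0)*k),(255,255,255),1); cv2.putText(im,str(v),(14,(v-y0)*k+4),0,.33,(255,255,255))
    cv2.imwrite(f'pics/{o}.png',im)
crop('top0','ctop',255,160,145,135,5 if 0 else 4)
crop('scene0','cscene',250,110,150,145,4)
```

```text
(no output)
```

View pics/ctop.png

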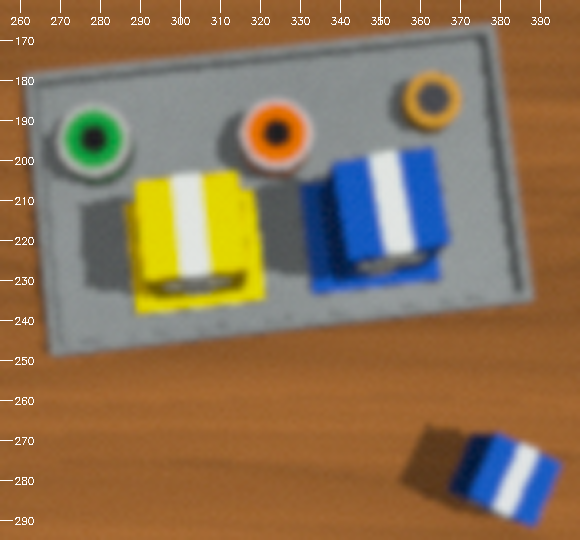

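View pics/cscene.png

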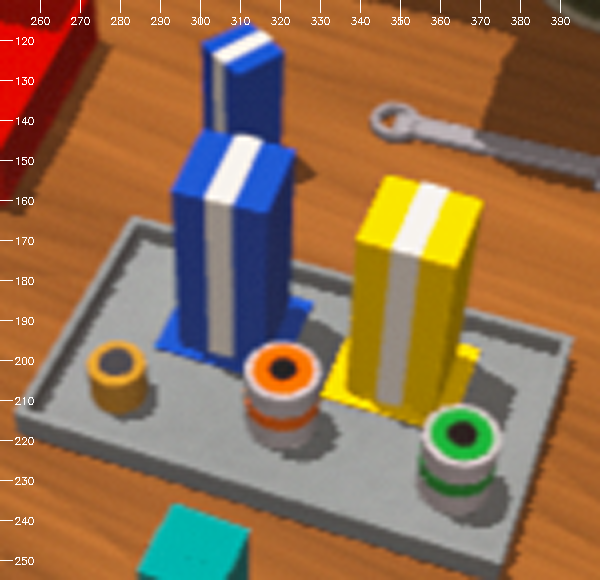

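Crops confirm it. Blue carton, the larger one with tape: top centre (353,211) in top, (309,153) in scene, on the blue pad. The small blue one at (382,280) and the turquoise one are look-alikes. Yellow: (303,216) in top, (355,165) in scene, on the yellow pad. Orange ring: (324,193) in top, (320.5,202.5) in scene. Now triangulating.

```bash
cat > h.py <<'E'
import numpy as np,cv2
from rig import env,optics
def ray(c,uv):
    f=200/np.tan(np.radians(c['fov_y']/2));K=np.array([[f,0,c['cx']],[0,f,c['cy']],[0,0,1]])
    p=cv2.undistortPoints(np.array(uv,float).reshape(-1,1,2),K,np.array(c['D']))[:,0]
    T=np.array(c['T']);return T[:3,3],np.c_[p,np.ones(len(p))]@T[:3,:3].T
def atz(c,uv,z):
    o,d=ray(c,uv);return o+d*((z-o[2])/d[:,2])[:,None]
def tri(c1,u1,c2,u2):
    o1,d1=ray(c1,u1);o2,d2=ray(c2,u2);R=[]
    for a,b in zip(d1,d2):
        s=np.linalg.lstsq(np.c_[a,-b],o2-o1,rcond=None)[0];p=o1+s[0]*a;q=o2+s[1]*b;R.append(np.r_[(p+q)/2,np.linalg.norm(p-q)])
    return np.array(R)
E
python3 - <<'E'
from h import *
np.set_printoptions(precision=4,suppress=True)
t=optics.calibration('top');s=optics.calibration('scene')
# order: (-x side..) far-left in top = +x+y
def L(a):return np.array(a,float)
Y=L([(288.75,205),(315,202.75),(316.5,227.5),(290.75,229.75)]);Ys=L([(364,176.75),(339.25,169.5),(347,154.25),(370.25,160.75)])
B=L([(337.75,200),(363.5,197),(367.5,220.75),(343,224.75)]);Bs=L([(316.25,162.75),(293.25,157.75),(301.25,142.75),(324,147.5)])
for n,a,b in(('Y',Y,Ys),('B',B,Bs)):
    r=tri(t,a,s,b);print(n,r,r.mean(0));p=atz(t,a,.128);q=atz(s,b,.128);print(' z.128 top',p.mean(0),'scene',q.mean(0))
    m=(p+q)/2;e=m[0]+m[1]-m[2]-m[3];f=m[0]+m[3]-m[1]-m[2];print(' yaw',np.degrees([np.arctan2(e[1],e[0]),np.arctan2(-f[0],f[1])]))
u=[(324,193.25),(278.25,194.75)];v=[(320.5,202.5),(365.5,218.25)]
print('coup',tri(t,u,s,v),atz(t,u,.049),atz(s,v,.049))
print('bush',atz(t,[(363,184.75)],.031))
tr=atz(t,[(261.25,178.25),(378.75,166.25),(388.25,234.5),(267.5,248.75)],.018);print('tray',tr,tr.mean(0))
e=tr[0]+tr[1]-tr[2]-tr[3];f=tr[0]+tr[3]-tr[1]-tr[2];print(np.degrees([np.arctan2(e[1],e[0]),np.arctan2(-f[0],f[1])]))
r=tri(t,[(144,196),(204,194),(204,282),(140,283)],s,[(512,293),(442,265),(463,199),(522,220)]);print('mat',r,r.mean(0))
r=tri(t,[(427,229),(495,217),(512,291),(446,304)],s,[(250,160),(195,143),(224,100),(274,101)]);print('bin',r,r.mean(0))
E
```

```text
Y [[0.5718 0.0686 0.1266 0.0018]
 [0.5777 0.0171 0.1265 0.0027]
 [0.5289 0.0121 0.1249 0.0011]
 [0.5232 0.0621 0.1251 0.0002]] [0.5504 0.04   0.1258 0.0015]
 z.128 top [0.5504 0.0392 0.128 ] scene [0.5523 0.0414 0.128 ]
 yaw [6.5747 6.5988]
B [[ 0.5847 -0.0292  0.1287  0.0003]
 [ 0.5923 -0.0797  0.1257  0.0022]
 [ 0.5449 -0.088   0.1255  0.0022]
 [ 0.5354 -0.0392  0.1261  0.003 ]] [ 0.5643 -0.059   0.1265  0.0019]
 z.128 top [ 0.5644 -0.0597  0.128 ] scene [ 0.5655 -0.0573  0.128 ]
 yaw [10.3552 10.7222]
coup [[ 0.6121 -0.0036  0.0475  0.0005]
 [ 0.6055  0.0963  0.0488  0.0009]] [[ 0.6119 -0.0038  0.049 ]
 [ 0.6056  0.0959  0.049 ]] [[ 0.6132 -0.0029  0.049 ]
 [ 0.6055  0.0968  0.049 ]]
bush [[ 0.6372 -0.0914  0.031 ]]
tray [[ 0.6479  0.1385  0.018 ]
 [ 0.6843 -0.1289  0.018 ]
 [ 0.5282 -0.1505  0.018 ]
 [ 0.4894  0.117   0.018 ]] [ 0.5874 -0.006   0.018 ]
[7.804 7.996]
mat [[0.6015 0.4063 0.0029 0.0055]
 [0.6092 0.2685 0.0085 0.0023]
 [0.4128 0.2588 0.0016 0.0074]
 [0.4082 0.3947 0.0025 0.0017]] [0.5079 0.3321 0.0039 0.0043]
bin [[ 0.5434 -0.2395  0.0019  0.0057]
 [ 0.5724 -0.3877  0.0178  0.0092]
 [ 0.412  -0.4107  0.0374  0.0042]
 [ 0.3846 -0.2604  0.0682  0.0011]] [ 0.4781 -0.3246  0.0313  0.0051]
```

The heights check out: carton tops about 0.126 to 0.128 m and coupling top about 0.048 m. Tray yaw is 7.9°, and each carton already stands near its own pad's centre. Moving above yellow now (roll +16.4°, x +9.91 units, y −12.6 units).

```bash
python3 -m jog '[{"linear":[0,0,0],"roll":0.82},{"linear":[0,0,0],"roll":0.82},{"linear":[0,0,0],"roll":0.82},{"linear":[0,0,0],"roll":0.82}]' 1 40
python3 -m jog '[{"linear":[0.5,-0.63,0],"roll":0},{"linear":[0.5,-0.63,0],"roll":0},{"linear":[0.5,-0.63,0],"roll":0},{"linear":[0.5,-0.63,0],"roll":0},{"linear":[0.5,-0.63,0],"roll":0},{"linear":[0.5,-0.63,0],"roll":0},{"linear":[0.5,-0.63,0],"roll":0},{"linear":[0.5,-0.63,0],"roll":0},{"linear":[0.5,-0.63,0],"roll":0},{"linear":[0.5,-0.63,0],"roll":0}]'
python3 -m jog '[{"linear":[0.5,-0.63,0],"roll":0},{"linear":[0.5,-0.63,0],"roll":0},{"linear":[0.5,-0.63,0],"roll":0},{"linear":[0.5,-0.63,0],"roll":0},{"linear":[0.5,-0.63,0],"roll":0},{"linear":[0.5,-0.63,0],"roll":0},{"linear":[0.5,-0.63,0],"roll":0},{"linear":[0.5,-0.63,0],"roll":0},{"linear":[0.5,-0.63,0],"roll":0},{"linear":[0.41,-0.63,0],"roll":0},{"linear":[0,0,0],"roll":0},{"linear":[0,0,0],"roll":0}]'
cat >> h.py <<'E'
def go(x,y,z,yaw):
    """remaining units: roll, then tool-axis shift after the roll"""
    s=env.observe();R=np.array(s['tool_rot']);p=np.array(s['position']);y0=np.degrees(np.arctan2(R[1,0],R[0,0]))
    R2=cv2.Rodrigues(np.array([0,0,np.radians(yaw-y0)]))[0]@R
    print('t',round(s['time_s'],2),'p',p.round(4),'yaw',round(y0,2),'f',np.round(s['ft_force'],1),'w',round(s['grip_width'],4),round(float(s['gripper_force']),1),'| roll',round((y0-yaw)/5,3),'lin',(R2.T@(np.array([x,y,z])-p)/.04).round(3))
E
python3 - <<'E'
from h import *
go(.551,.0395,.088,6.6)
cv2.imwrite('pics/w1.png',optics.get_image('wrist')[:,:,::-1])
t=optics.calibration('top');p=atz(t,[(427,229),(495,217),(512,291),(446,304)],.045);print('bin',p.mean(0),p)
E
```

```text
time_s: 0.48
position: [0.2151, -0.5061, 0.2311]
tool_rot: [[0.994, 0.112, -0.0], [0.112, -0.994, 0.001], [-0.0, -0.001, -1.0]]
ft_force: [-0.5, -0.1, 0.6]
grip_width: 0.0857
gripper_force: 0.0
time_s: 1.32
position: [0.3852, -0.2313, 0.2313]
tool_rot: [[0.993, 0.115, -0.0], [0.115, -0.993, 0.0], [-0.0, -0.0, -1.0]]
ft_force: [-0.2, 0.1, 0.4]
grip_width: 0.0853
gripper_force: 0.0
time_s: 2.32
position: [0.5508, 0.0413, 0.2308]
tool_rot: [[0.993, 0.118, -0.001], [0.118, -0.993, -0.0], [-0.001, -0.0, -1.0]]
ft_force: [-0.2, -0.5, -0.5]
grip_width: 0.0851
gripper_force: 0.0
t 2.32 p [0.5508 0.0413 0.2308] yaw 6.76 f [-0.2 -0.5 -0.5] w 0.0851 0.0 | roll 0.032 lin [0.004 0.045 3.569]
bin [ 0.47672395 -0.32161581  0.045     ] [[ 0.54027832 -0.22999592  0.045     ]
 [ 0.57089588 -0.37995107  0.045     ]
 [ 0.41317836 -0.40908135  0.045     ]
 [ 0.38254325 -0.26743489  0.045     ]]
```

View pics/w1.png

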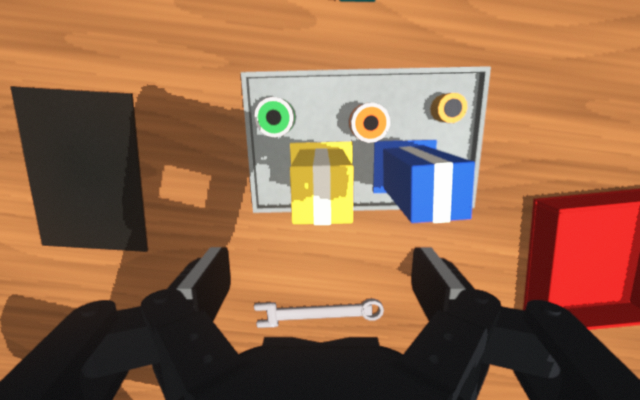

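The wrist view shows the yellow carton's tape at column ~321, on the fingers' centre line (fingers at 220 and 425), and the path down is clear. Descending and gripping, then lifting a little.

```bash
python3 -m jog '[{"linear":[0,0.03,0.4],"roll":0},{"linear":[0,0,0.4],"roll":0},{"linear":[0,0,0.4],"roll":0},{"linear":[0,0,0.4],"roll":0},{"linear":[0,0,0.4],"roll":0},{"linear":[0,0,0.4],"roll":0},{"linear":[0,0,0.4],"roll":0},{"linear":[0,0,0.4],"roll":0},{"linear":[0,0,0.3],"roll":0},{"linear":[0,0,0.07],"roll":0},{"linear":[0,0,0],"roll":0},{"linear":[0,0,0],"roll":0}]'
python3 -m jog '[{"linear":[0,0,0],"roll":0},{"linear":[0,0,0],"roll":0},{"linear":[0,0,0],"roll":0},{"linear":[0,0,0],"roll":0},{"linear":[0,0,0],"roll":0},{"linear":[0,0,0],"roll":0},{"linear":[0,0,0],"roll":0},{"linear":[0,0,0],"roll":0},{"linear":[0,0,0],"roll":0},{"linear":[0,0,0],"roll":0}]' -1 40
python3 -m jog '[{"linear":[0,0,-0.1],"roll":0},{"linear":[0,0,-0.3],"roll":0},{"linear":[0,0,-0.4],"roll":0},{"linear":[0,0,-0.4],"roll":0},{"linear":[0,0,-0.4],"roll":0},{"linear":[0,0,-0.3],"roll":0},{"linear":[0,0,-0.1],"roll":0},{"linear":[0,0,0],"roll":0}]'
python3 - <<'E'
from h import *
go(.558,.335,.168,6.6)
E
```

```text
time_s: 3.37
position: [0.551, 0.0383, 0.0892]
tool_rot: [[0.993, 0.114, 0.001], [0.114, -0.993, -0.0], [0.001, 0.0, -1.0]]
ft_force: [0.2, 0.1, 1.0]
grip_width: 0.0854
gripper_force: 0.0
time_s: 4.2
position: [0.5512, 0.0391, 0.0893]
tool_rot: [[0.993, 0.116, 0.001], [0.116, -0.993, -0.0], [0.001, 0.0, -1.0]]
ft_force: [-1.2, 1.1, 5.4]
grip_width: 0.0516
gripper_force: 41.5
time_s: 4.87
position: [0.5509, 0.0389, 0.169]
tool_rot: [[0.993, 0.115, 0.001], [0.115, -0.993, -0.0], [0.001, 0.0, -1.0]]
ft_force: [1.2, 1.0, -3.9]
grip_width: 0.0518
gripper_force: 42.6
t 4.87 p [0.5509 0.0389 0.169 ] yaw 6.62 f [ 1.2  1.  -3.9] w 0.0518 42.6 | roll 0.005 lin [ 1.026 -7.332  0.023]
```

Gripped and lifted (width 51.8 mm, load felt). On to the mat's +x half.

```bash
python3 -m jog '[{"linear":[0.05,-0.25,0],"roll":0},{"linear":[0.1,-0.55,0],"roll":0},{"linear":[0.1,-0.7,0],"roll":0},{"linear":[0.1,-0.8,0],"roll":0},{"linear":[0.1,-0.8,0],"roll":0},{"linear":[0.1,-0.8,0],"roll":0},{"linear":[0.1,-0.8,0],"roll":0},{"linear":[0.1,-0.8,0],"roll":0},{"linear":[0.1,-0.8,0],"roll":0},{"linear":[0.1,-0.6,0],"roll":0},{"linear":[0.05,-0.3,0],"roll":0},{"linear":[0.03,-0.13,0],"roll":0}]'
python3 -m jog '[{"linear":[0,0,0.2],"roll":0},{"linear":[0,0,0.4],"roll":0},{"linear":[0,0,0.4],"roll":0},{"linear":[0,0,0.4],"roll":0},{"linear":[0,0,0.3],"roll":0},{"linear":[0,0,0.2],"roll":0},{"linear":[0,0,0.1],"roll":0},{"linear":[0,0,0],"roll":0},{"linear":[0,0,0],"roll":0}]'
python3 - <<'E'
from h import *
go(.558,.335,.085,6.6)
E
```

```text
time_s: 5.87
position: [0.557, 0.337, 0.167]
tool_rot: [[0.993, 0.118, -0.002], [0.118, -0.993, -0.001], [-0.002, 0.0, -1.0]]
ft_force: [-0.1, -0.8, -3.3]
grip_width: 0.0516
gripper_force: 42.8
time_s: 6.62
position: [0.5583, 0.3346, 0.0889]
tool_rot: [[0.993, 0.115, 0.001], [0.115, -0.993, 0.0], [0.001, -0.0, -1.0]]
ft_force: [1.0, -0.1, -3.8]
grip_width: 0.0514
gripper_force: 42.8
t 6.62 p [0.5583 0.3346 0.0889] yaw 6.59 f [ 1.  -0.1 -3.8] w 0.0514 42.8 | roll -0.003 lin [-0.007 -0.011  0.098]
```

```bash
python3 -m jog '[{"linear":[0,0,0.04],"roll":0},{"linear":[0,0,0.03],"roll":0},{"linear":[0,0,0],"roll":0}]'
python3 -m jog '[{"linear":[0,0,0.03],"roll":0},{"linear":[0,0,0],"roll":0},{"linear":[0,0,0],"roll":0}]'
```

```text
time_s: 6.87
position: [0.558, 0.335, 0.0859]
tool_rot: [[0.993, 0.115, 0.0], [0.115, -0.993, 0.0], [0.0, -0.0, -1.0]]
ft_force: [-0.3, -0.4, -3.1]
grip_width: 0.0516
gripper_force: 42.8
time_s: 7.12
position: [0.5582, 0.3351, 0.0854]
tool_rot: [[0.993, 0.115, 0.001], [0.115, -0.993, 0.0], [0.001, -0.0, -1.0]]
ft_force: [-2.6, 0.3, 3.5]
grip_width: 0.0516
gripper_force: 43.2
```

Contact. Release, rise, and turn toward blue.

```bash
python3 -m jog '[{"linear":[0,0,0],"roll":0},{"linear":[0,0,0],"roll":0},{"linear":[0,0,0],"roll":0},{"linear":[0,0,0],"roll":0},{"linear":[0,0,0],"roll":0},{"linear":[0,0,0],"roll":0}]' 1
python3 -m jog '[{"linear":[0,0,-0.3],"roll":0},{"linear":[0,0,-0.5],"roll":0},{"linear":[0,0,-0.7],"roll":0},{"linear":[0,0,-0.7],"roll":0},{"linear":[0,0,-0.5],"roll":-0.4},{"linear":[0,0,-0.3],"roll":-0.4},{"linear":[0,0,0],"roll":0}]'
python3 - <<'E'
from h import *
go(.565,-.059,.205,10.5)
E
```

```text
time_s: 7.62
position: [0.558, 0.335, 0.0845]
tool_rot: [[0.993, 0.115, -0.0], [0.115, -0.993, 0.0], [-0.0, -0.0, -1.0]]
ft_force: [-0.6, 0.4, -0.1]
grip_width: 0.0855
gripper_force: 0.0
time_s: 8.2
position: [0.5589, 0.3353, 0.2077]
tool_rot: [[0.983, 0.186, 0.005], [0.186, -0.983, 0.002], [0.006, -0.001, -1.0]]
ft_force: [0.1, -0.2, 0.2]
grip_width: 0.0851
gripper_force: 0.0
t 8.2 p [0.5589 0.3353 0.2077] yaw 10.69 f [ 0.1 -0.2  0.2] w 0.0851 0.0 | roll 0.039 lin [-1.646  9.721  0.048]
```

```bash
python3 -m jog '[{"linear":[-0.1,0.5,0],"roll":0},{"linear":[-0.15,0.9,0],"roll":0},{"linear":[-0.15,0.9,0],"roll":0},{"linear":[-0.15,0.9,0],"roll":0},{"linear":[-0.15,0.9,0],"roll":0},{"linear":[-0.15,0.9,0],"roll":0},{"linear":[-0.15,0.9,0],"roll":0},{"linear":[-0.15,0.9,0],"roll":0},{"linear":[-0.15,0.9,0],"roll":0},{"linear":[-0.15,0.9,0],"roll":0},{"linear":[-0.15,0.7,0],"roll":0},{"linear":[-0.04,0.42,0],"roll":0}]'
python3 -m jog '[{"linear":[0,0,0],"roll":0},{"linear":[0,0,0],"roll":0},{"linear":[0,0,0],"roll":0}]'
python3 - <<'E'
from h import *
go(.565,-.059,.088,10.5)
im=optics.get_image('wrist')
cv2.imwrite('pics/w2.png',im[:,:,::-1])
cv2.imwrite('pics/t2.png',optics.get_image('top')[:,:,::-1])
E
```

```text
time_s: 9.2
position: [0.5645, -0.0623, 0.2033]
tool_rot: [[0.984, 0.181, -0.002], [0.181, -0.984, 0.0], [-0.002, -0.0, -1.0]]
ft_force: [-0.3, 0.8, 0.5]
grip_width: 0.0855
gripper_force: 0.0
time_s: 9.45
position: [0.5649, -0.0584, 0.2039]
tool_rot: [[0.983, 0.184, -0.001], [0.184, -0.983, 0.001], [-0.001, -0.001, -1.0]]
ft_force: [0.4, -0.2, 1.4]
grip_width: 0.0854
gripper_force: 0.0
t 9.45 p [ 0.5649 -0.0584  0.2039] yaw 10.62 f [ 0.4 -0.2  1.4] w 0.0854 0.0 | roll 0.024 lin [0.003 0.017 2.897]
```

View pics/w2.png

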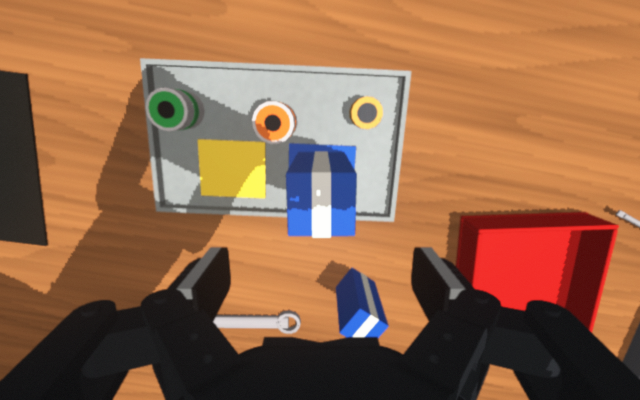

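The blue tape is at column ~321, so the carton is centred. The yellow pad, now bare, is at about (232,169), and the small blue carton at (360,300) is clear of the fingers. Descend, grip, lift.

```bash
python3 -m jog '[{"linear":[0,0.01,0.3],"roll":0},{"linear":[0,0,0.4],"roll":0},{"linear":[0,0,0.4],"roll":0},{"linear":[0,0,0.4],"roll":0},{"linear":[0,0,0.4],"roll":0},{"linear":[0,0,0.4],"roll":0},{"linear":[0,0,0.3],"roll":0},{"linear":[0,0,0.2],"roll":0},{"linear":[0,0,0.07],"roll":0},{"linear":[0,0,0],"roll":0},{"linear":[0,0,0],"roll":0}]'
python3 -m jog '[{"linear":[0,0,0],"roll":0},{"linear":[0,0,0],"roll":0},{"linear":[0,0,0],"roll":0},{"linear":[0,0,0],"roll":0},{"linear":[0,0,0],"roll":0},{"linear":[0,0,0],"roll":0},{"linear":[0,0,0],"roll":0},{"linear":[0,0,0],"roll":0},{"linear":[0,0,0],"roll":0},{"linear":[0,0,0],"roll":0}]' -1 40
python3 -m jog '[{"linear":[0,0,-0.1],"roll":0},{"linear":[0,0,-0.3],"roll":0},{"linear":[0,0,-0.4],"roll":0},{"linear":[0,0,-0.4],"roll":0},{"linear":[0,0,-0.4],"roll":0},{"linear":[0,0,-0.3],"roll":0},{"linear":[0,0,-0.1],"roll":0},{"linear":[0,0,0],"roll":0}]'
python3 - <<'E'
from h import *
go(.458,.329,.168,7)
E
```

```text
time_s: 10.47
position: [0.5656, -0.0594, 0.0903]
tool_rot: [[0.983, 0.185, 0.001], [0.185, -0.983, -0.0], [0.001, 0.0, -1.0]]
ft_force: [-0.4, -0.3, -0.4]
grip_width: 0.0856
gripper_force: 0.0
time_s: 11.3
position: [0.5655, -0.0596, 0.0904]
tool_rot: [[0.983, 0.184, 0.001], [0.184, -0.983, -0.0], [0.001, 0.0, -1.0]]
ft_force: [-1.1, 1.7, 4.9]
grip_width: 0.0518
gripper_force: 41.9
time_s: 11.97
position: [0.5654, -0.0598, 0.1703]
tool_rot: [[0.983, 0.184, 0.001], [0.184, -0.983, -0.0], [0.001, 0.001, -1.0]]
ft_force: [1.2, -0.1, -2.2]
grip_width: 0.0519
gripper_force: 42.1
t 11.97 p [ 0.5654 -0.0598  0.1703] yaw 10.62 f [ 1.2 -0.1 -2.2] w 0.0519 42.1 | roll 0.724 lin [-1.481 -9.974  0.05 ]
```

```bash
python3 -m jog '[{"linear":[0,0,0],"roll":0.36},{"linear":[0,0,0],"roll":0.36},{"linear":[-0.1,-0.4,0],"roll":0},{"linear":[-0.12,-0.7,0],"roll":0},{"linear":[-0.12,-0.8,0],"roll":0},{"linear":[-0.12,-0.8,0],"roll":0},{"linear":[-0.12,-0.8,0],"roll":0},{"linear":[-0.12,-0.8,0],"roll":0},{"linear":[-0.12,-0.8,0],"roll":0},{"linear":[-0.12,-0.8,0],"roll":0},{"linear":[-0.12,-0.8,0],"roll":0},{"linear":[-0.12,-0.8,0],"roll":0}]'
python3 -m jog '[{"linear":[-0.12,-0.8,0],"roll":0},{"linear":[-0.1,-0.8,0],"roll":0},{"linear":[-0.08,-0.6,0],"roll":0},{"linear":[0,-0.27,0],"roll":0},{"linear":[0,0,0.2],"roll":0},{"linear":[0,0,0.4],"roll":0},{"linear":[0,0,0.4],"roll":0},{"linear":[0,0,0.4],"roll":0},{"linear":[0,0,0.3],"roll":0},{"linear":[0,0,0.2],"roll":0},{"linear":[0,0,0.1],"roll":0},{"linear":[0,0,0],"roll":0}]'
python3 -m jog '[{"linear":[0,0,0.05],"roll":0},{"linear":[0,0,0.02],"roll":0},{"linear":[0,0,0],"roll":0},{"linear":[0,0,0],"roll":0}]'
python3 - <<'E'
from h import *
go(.458,.329,.086,7)
E
```

```text
time_s: 12.97
position: [0.48, 0.2342, 0.1689]
tool_rot: [[0.992, 0.123, -0.002], [0.123, -0.992, -0.0], [-0.002, 0.0, -1.0]]
ft_force: [0.6, 0.1, -2.5]
grip_width: 0.0516
gripper_force: 42.3
time_s: 13.97
position: [0.4575, 0.3281, 0.0888]
tool_rot: [[0.993, 0.122, -0.002], [0.122, -0.993, -0.001], [-0.002, 0.001, -1.0]]
ft_force: [-0.2, 0.9, -1.5]
grip_width: 0.0519
gripper_force: 42.5
time_s: 14.3
position: [0.4579, 0.329, 0.0873]
tool_rot: [[0.992, 0.122, 0.001], [0.122, -0.992, 0.0], [0.001, -0.0, -1.0]]
ft_force: [-0.6, -0.1, -1.8]
grip_width: 0.0516
gripper_force: 42.5
t 14.3 p [0.4579 0.329  0.0873] yaw 7.03 f [-0.6 -0.1 -1.8] w 0.0516 42.5 | roll 0.005 lin [0.003 0.    0.033]
```

```bash
python3 -m jog '[{"linear":[0,0,0.03],"roll":0},{"linear":[0,0,0.01],"roll":0},{"linear":[0,0,0],"roll":0},{"linear":[0,0,0],"roll":0}]'
```

```text
time_s: 14.63
position: [0.458, 0.3291, 0.0864]
tool_rot: [[0.992, 0.122, 0.002], [0.122, -0.992, 0.001], [0.002, -0.0, -1.0]]
ft_force: [-1.7, -0.4, 5.8]
grip_width: 0.0515
gripper_force: 43.1
```

Contact. Release, rise, and take stock.

```bash
python3 -m jog '[{"linear":[0,0,0],"roll":0},{"linear":[0,0,0],"roll":0},{"linear":[0,0,0],"roll":0},{"linear":[0,0,0],"roll":0},{"linear":[0,0,0],"roll":0},{"linear":[0,0,0],"roll":0}]' 1
python3 -m jog '[{"linear":[0,0,-0.3],"roll":0},{"linear":[0,0,-0.5],"roll":0},{"linear":[0,0,-0.7],"roll":0},{"linear":[0,0,-0.7],"roll":0},{"linear":[0,0,-0.5],"roll":-0.1},{"linear":[0,0,-0.2],"roll":-0.1},{"linear":[0,0,0],"roll":0}]'
python3 - <<'E'
from h import *
go(.612,-.0035,.15,7.9)
a=optics.get_image('top')[120:320,110:440]; b=optics.get_image('scene')[90:310,180:540]
b=cv2.resize(b,(330,202))[:200]
cv2.imwrite('pics/c3.png',cv2.resize(np.vstack([a,b])[:,:,::-1],None,fx=1.5,fy=1.5,interpolation=cv2.INTER_CUBIC))
E
```

```text
time_s: 15.13
position: [0.4577, 0.3289, 0.0853]
tool_rot: [[0.992, 0.122, -0.0], [0.122, -0.992, -0.0], [-0.0, 0.0, -1.0]]
ft_force: [0.6, -0.4, -0.3]
grip_width: 0.0856
gripper_force: 0.0
time_s: 15.72
position: [0.4582, 0.3292, 0.2028]
tool_rot: [[0.99, 0.14, 0.003], [0.14, -0.99, 0.001], [0.003, -0.001, -1.0]]
ft_force: [-0.0, 0.7, -0.5]
grip_width: 0.0852
gripper_force: 0.0
t 15.72 p [0.4582 0.3292 0.2028] yaw 8.05 f [-0.   0.7 -0.5] w 0.0852 0.0 | roll 0.031 lin [2.66  8.768 1.322]
```

View pics/c3.png

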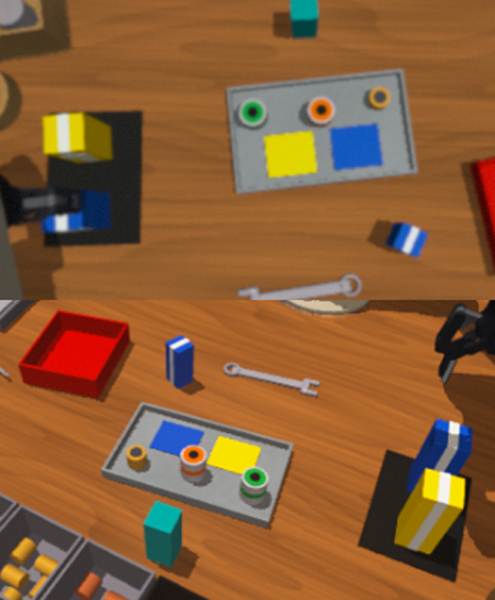

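Both cartons stand on the mat (tops at crop (75,135) and (75,212)), both pads are bare, and the coupling is undisturbed. Move above the orange coupling.

```bash
python3 -m jog '[{"linear":[0.1,0.4,0],"roll":0},{"linear":[0.24,0.8,0],"roll":0},{"linear":[0.25,0.8,0],"roll":0},{"linear":[0.25,0.8,0],"roll":0},{"linear":[0.25,0.8,0],"roll":0},{"linear":[0.25,0.8,0],"roll":0},{"linear":[0.25,0.8,0],"roll":0},{"linear":[0.25,0.8,0],"roll":0},{"linear":[0.25,0.8,0],"roll":0},{"linear":[0.25,0.8,0],"roll":0},{"linear":[0.2,0.7,0],"roll":0},{"linear":[0.12,0.27,0],"roll":0}]'
python3 -m jog '[{"linear":[0,0,0.3],"roll":0.03},{"linear":[0,0,0.5],"roll":0},{"linear":[0,0,0.5],"roll":0},{"linear":[0,0,0],"roll":0},{"linear":[0,0,0],"roll":0},{"linear":[0,0,0],"roll":0}]'
python3 - <<'E'
from h import *
go(.612,-.0035,.016,7.9)
cv2.imwrite('pics/w4.png',optics.get_image('wrist')[:,:,::-1])
c=optics.get_image('top');cv2.imwrite('pics/t4.png',c[:,:,::-1])
E
```

```text
time_s: 16.82
position: [0.6114, 0.0009, 0.1989]
tool_rot: [[0.991, 0.136, -0.003], [0.136, -0.991, -0.0], [-0.003, -0.0, -1.0]]
ft_force: [0.1, 0.1, -0.8]
grip_width: 0.0856
gripper_force: 0.0
time_s: 17.32
position: [0.6112, 0.0047, 0.1499]
tool_rot: [[0.991, 0.137, 0.0], [0.137, -0.991, -0.0], [0.0, 0.0, -1.0]]
ft_force: [0.9, 0.2, -0.0]
grip_width: 0.0857
gripper_force: 0.0
t 17.32 p [0.6112 0.0047 0.1499] yaw 7.89 f [ 0.9  0.2 -0. ] w 0.0857 0.0 | roll -0.002 lin [-0.009  0.205  3.347]
```

View pics/w4.png

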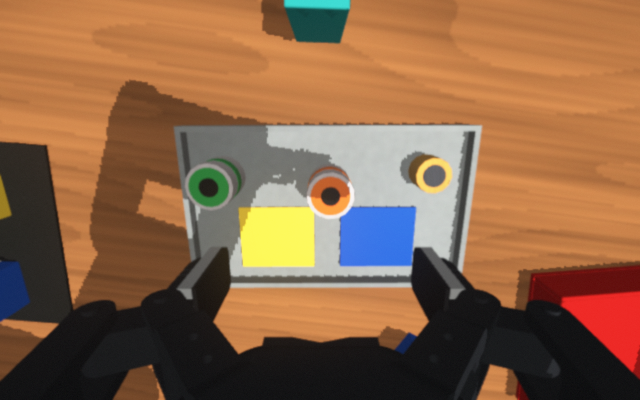

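The wrist view has the orange ring at (331,195), about 8 mm to the −y side as computed. The yellow pad's centre is about (277,237), the blue's about (378,236). Measuring from here.

Run:
```python
from h import *
np.set_printoptions(precision=4,suppress=True)
c=optics.calibration('wrist')
print('ring',atz(c,[(331,195),(211,187)],.049))
for n,a in(('py',[(239,207),(314,207),(315,267),(242,268)]),('pb',[(340,206),(414,206),(416,266),(341,267)])):
    p=atz(c,a,.008);print(n,p.mean(0),'size',np.linalg.norm(p[0]-p[1]),np.linalg.norm(p[1]-p[2]))
```

```text
ring [[ 0.6157 -0.0043  0.049 ]
 [ 0.6089  0.0939  0.049 ]]
py [0.5533 0.0392 0.008 ] size 0.0729557626737915 0.06470160791910463
pb [ 0.5682 -0.06    0.008 ] size 0.0719320134101155 0.0650686019848574
```

```bash
python3 -m jog '[{"linear":[0.03,0.22,0],"roll":0},{"linear":[0,0,0.3],"roll":0},{"linear":[0,0,0.4],"roll":0},{"linear":[0,0,0.4],"roll":0},{"linear":[0,0,0.4],"roll":0},{"linear":[0,0,0.4],"roll":0},{"linear":[0,0,0.4],"roll":0},{"linear":[0,0,0.4],"roll":0},{"linear":[0,0,0.3],"roll":0},{"linear":[0,0,0.2],"roll":0},{"linear":[0,0,0.1],"roll":0},{"linear":[0,0,0],"roll":0}]'
python3 -m jog '[{"linear":[0,0,0],"roll":0},{"linear":[0,0,0],"roll":0}]'
```

```text
time_s: 18.42
position: [0.6134, -0.0045, 0.017]
tool_rot: [[0.991, 0.137, -0.0], [0.137, -0.991, 0.0], [-0.0, -0.0, -1.0]]
ft_force: [-0.3, -0.7, -0.2]
grip_width: 0.0856
gripper_force: 0.0
time_s: 18.58
position: [0.6138, -0.0044, 0.0182]
tool_rot: [[0.991, 0.137, 0.002], [0.137, -0.991, -0.0], [0.001, 0.001, -1.0]]
ft_force: [0.2, 0.1, -0.4]
grip_width: 0.0852
gripper_force: 0.0
```

```bash
python3 -m jog '[{"linear":[0,0,0],"roll":0},{"linear":[0,0,0],"roll":0},{"linear":[0,0,0],"roll":0},{"linear":[0,0,0],"roll":0},{"linear":[0,0,0],"roll":0},{"linear":[0,0,0],"roll":0},{"linear":[0,0,0],"roll":0},{"linear":[0,0,0],"roll":0},{"linear":[0,0,0],"roll":0},{"linear":[0,0,0],"roll":0},{"linear":[0,0,0],"roll":0},{"linear":[0,0,0],"roll":0}]' -1 40
python3 -m jog '[{"linear":[0,0,-0.1],"roll":0},{"linear":[0,0,-0.4],"roll":0},{"linear":[0,0,-0.5],"roll":0},{"linear":[0,0,-0.5],"roll":0},{"linear":[0,0,-0.5],"roll":0},{"linear":[0,0,-0.5],"roll":0},{"linear":[0,0,-0.4],"roll":0},{"linear":[0,0,-0.1],"roll":0},{"linear":[0,0,0],"roll":0}]'
python3 - <<'E'
from h import *
go(.477,-.322,.138,7.9)
cv2.imwrite('pics/w5.png',optics.get_image('wrist')[:,:,::-1])
E
```

```text
time_s: 19.58
position: [0.6136, -0.0042, 0.0178]
tool_rot: [[0.991, 0.137, 0.001], [0.137, -0.991, -0.0], [0.001, 0.0, -1.0]]
ft_force: [-0.1, 0.5, 5.4]
grip_width: 0.0388
gripper_force: 40.5
time_s: 20.33
position: [0.6135, -0.0043, 0.138]
tool_rot: [[0.991, 0.137, 0.001], [0.137, -0.991, -0.0], [0.001, 0.001, -1.0]]
ft_force: [-1.2, 0.4, -2.2]
grip_width: 0.0392
gripper_force: 40.5
t 20.33 p [ 0.6135 -0.0043  0.138 ] yaw 7.87 f [-1.2  0.4 -2.2] w 0.0392 40.5 | roll -0.006 lin [-4.473e+00  7.399e+00 -3.000e-03]
```

View pics/w5.png

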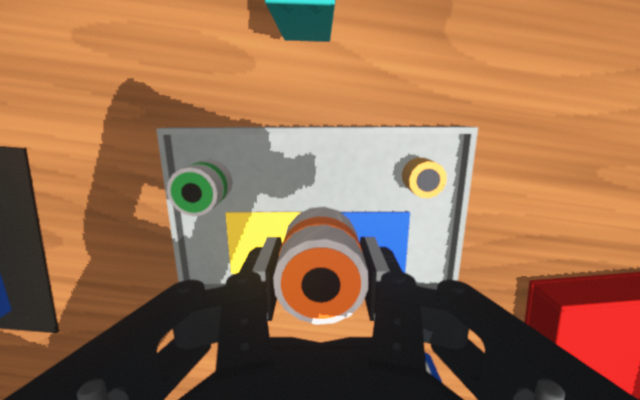

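The coupling is held upright between the pads, its ring at (321,285). Carry it to the bin centre and lower.

```bash
python3 -m jog '[{"linear":[-0.2,0.3,0],"roll":0},{"linear":[-0.36,0.6,0],"roll":0},{"linear":[-0.36,0.6,0],"roll":0},{"linear":[-0.36,0.6,0],"roll":0},{"linear":[-0.36,0.6,0],"roll":0},{"linear":[-0.36,0.6,0],"roll":0},{"linear":[-0.36,0.6,0],"roll":0},{"linear":[-0.36,0.6,0],"roll":0},{"linear":[-0.36,0.6,0],"roll":0},{"linear":[-0.36,0.6,0],"roll":0},{"linear":[-0.36,0.6,0],"roll":0},{"linear":[-0.36,0.6,0],"roll":0}]'
python3 -m jog '[{"linear":[-0.31,0.5,0],"roll":0},{"linear":[0,0,0],"roll":0},{"linear":[0,0,0.3],"roll":0},{"linear":[0,0,0.5],"roll":0},{"linear":[0,0,0.5],"roll":0},{"linear":[0,0,0.5],"roll":0},{"linear":[0,0,0.4],"roll":0},{"linear":[0,0,0.3],"roll":0},{"linear":[0,0,0.2],"roll":0},{"linear":[0,0,0.1],"roll":0},{"linear":[0,0,0],"roll":0},{"linear":[0,0,0],"roll":0}]'
python3 - <<'E'
from h import *
go(.477,-.322,.018,7.9)
cv2.imwrite('pics/w6.png',optics.get_image('wrist')[:,:,::-1])
E
```

```text
time_s: 21.38
position: [0.4845, -0.3017, 0.1359]
tool_rot: [[0.991, 0.137, -0.002], [0.137, -0.991, 0.002], [-0.002, -0.002, -1.0]]
ft_force: [0.7, 0.1, -2.1]
grip_width: 0.0388
gripper_force: 40.5
time_s: 22.38
position: [0.4768, -0.322, 0.0256]
tool_rot: [[0.991, 0.137, 0.0], [0.137, -0.991, -0.0], [0.0, 0.0, -1.0]]
ft_force: [-0.2, -0.2, -1.2]
grip_width: 0.0387
gripper_force: 40.6
t 22.38 p [ 0.4768 -0.322   0.0256] yaw 7.87 f [-0.2 -0.2 -1.2] w 0.0387 40.6 | roll -0.006 lin [0.006 0.    0.189]
```

View pics/w6.png

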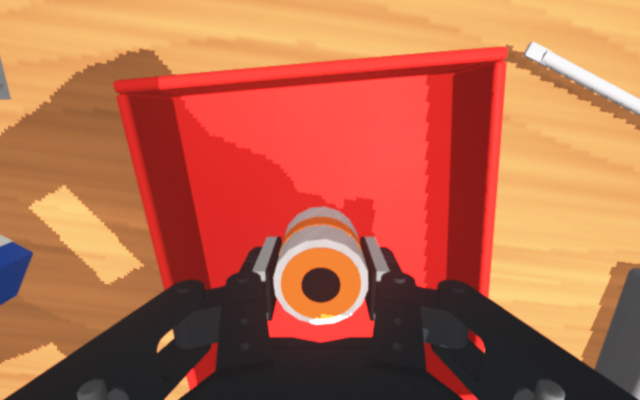

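The coupling is inside the bin, roughly central between the walls at columns 185 and 450. Lower the last few mm until contact.

```bash
python3 -m jog '[{"linear":[0,0,0.1],"roll":0},{"linear":[0,0,0.05],"roll":0},{"linear":[0,0,0],"roll":0},{"linear":[0,0,0],"roll":0}]'
python3 -m jog '[{"linear":[0,0,0.035],"roll":0},{"linear":[0,0,0],"roll":0},{"linear":[0,0,0],"roll":0}]'
```

```text
time_s: 22.77
position: [0.4767, -0.3219, 0.0193]
tool_rot: [[0.991, 0.137, -0.0], [0.137, -0.991, 0.0], [-0.0, -0.0, -1.0]]
ft_force: [-0.5, 0.2, -1.2]
grip_width: 0.0386
gripper_force: 40.6
time_s: 23.02
position: [0.4767, -0.3219, 0.0179]
tool_rot: [[0.991, 0.137, -0.0], [0.137, -0.991, -0.0], [-0.0, 0.0, -1.0]]
ft_force: [0.2, 1.1, -0.5]
grip_width: 0.0389
gripper_force: 40.6
```

```bash
python3 -m jog '[{"linear":[0,0,0.02],"roll":0},{"linear":[0,0,0.015],"roll":0},{"linear":[0,0,0],"roll":0},{"linear":[0,0,0],"roll":0}]'
```

```text
time_s: 23.35
position: [0.4768, -0.322, 0.0177]
tool_rot: [[0.991, 0.137, 0.0], [0.137, -0.991, -0.001], [0.0, 0.001, -1.0]]
ft_force: [-3.4, 2.2, 10.6]
grip_width: 0.0392
gripper_force: 41.7
```

Contact. Release, rise.

```bash
python3 -m jog '[{"linear":[0,0,0],"roll":0},{"linear":[0,0,0],"roll":0},{"linear":[0,0,0],"roll":0},{"linear":[0,0,0],"roll":0},{"linear":[0,0,0],"roll":0},{"linear":[0,0,0],"roll":0},{"linear":[0,0,0],"roll":0}]' 1
python3 -m jog '[{"linear":[0,0,-0.2],"roll":0},{"linear":[0,0,-0.4],"roll":0},{"linear":[0,0,-0.6],"roll":0},{"linear":[0,0,-0.7],"roll":0},{"linear":[0,0,-0.7],"roll":0},{"linear":[0,0,-0.7],"roll":0},{"linear":[0,0,-0.7],"roll":0},{"linear":[0,0,-0.5],"roll":0},{"linear":[0,0,-0.2],"roll":0},{"linear":[0,0,0],"roll":0},{"linear":[0,0,0],"roll":0}]'
python3 - <<'E'
from h import *
go(.458,.329,.21,7)
a=optics.get_image('wrist')[100:400,120:520]; b=optics.get_image('top')[160:310,110:310]
cv2.imwrite('pics/c7.png',np.hstack([a,cv2.resize(b,(400,300))])[:,:,::-1])
E
```

```text
time_s: 23.93
position: [0.4767, -0.3219, 0.0164]
tool_rot: [[0.991, 0.137, -0.0], [0.137, -0.991, 0.0], [-0.0, -0.0, -1.0]]
ft_force: [-0.1, -0.5, 0.0]
grip_width: 0.0854
gripper_force: 0.0
time_s: 24.85
position: [0.4765, -0.3217, 0.2038]
tool_rot: [[0.991, 0.137, -0.001], [0.137, -0.991, 0.001], [-0.001, -0.001, -1.0]]
ft_force: [0.4, -0.2, -0.9]
grip_width: 0.0856
gripper_force: 0.0
t 24.85 p [ 0.4765 -0.3217  0.2038] yaw 7.87 f [ 0.4 -0.2 -0.9] w 0.0856 0.0 | roll 0.174 lin [  1.524 -16.202  -0.143]
```

View pics/c7.png

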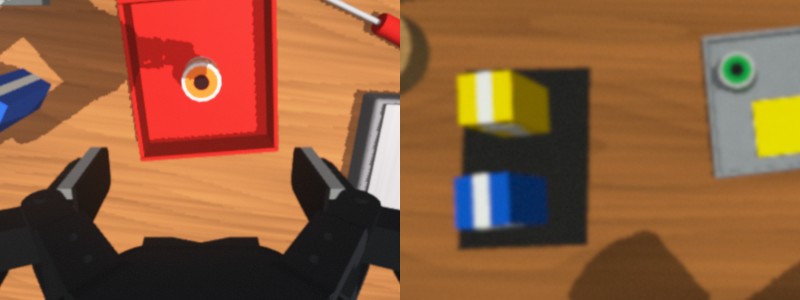

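The coupling stands in the bin (ring at crop (201,82)) and both cartons stand on the mat. Back to the blue carton.

```bash
python3 -m jog '[{"linear":[0,0,0],"roll":0.17},{"linear":[0.08,-0.5,0],"roll":0},{"linear":[0.08,-0.8,0],"roll":0},{"linear":[0.08,-0.8,0],"roll":0},{"linear":[0.08,-0.8,0],"roll":0},{"linear":[0.08,-0.8,0],"roll":0},{"linear":[0.08,-0.8,0],"roll":0},{"linear":[0.08,-0.8,0],"roll":0},{"linear":[0.08,-0.8,0],"roll":0},{"linear":[0.08,-0.8,0],"roll":0},{"linear":[0.08,-0.8,0],"roll":0},{"linear":[0.08,-0.8,0],"roll":0}]'
python3 -m jog '[{"linear":[0.08,-0.8,0],"roll":0},{"linear":[0.08,-0.8,0],"roll":0},{"linear":[0.08,-0.8,0],"roll":0},{"linear":[0.08,-0.8,0],"roll":0},{"linear":[0.08,-0.8,0],"roll":0},{"linear":[0.08,-0.8,0],"roll":0},{"linear":[0.08,-0.8,0],"roll":0},{"linear":[0.08,-0.8,0],"roll":0},{"linear":[0,-0.8,0],"roll":0},{"linear":[0,-0.5,0],"roll":0},{"linear":[0,0,0],"roll":0},{"linear":[0,0,0],"roll":0}]'
python3 - <<'E'
from h import *
go(.458,.329,.087,7)
cv2.imwrite('pics/w8.png',optics.get_image('wrist')[:,:,::-1])
E
```

```text
time_s: 25.95
position: [0.4695, 0.0214, 0.2038]
tool_rot: [[0.993, 0.121, -0.001], [0.121, -0.993, 0.0], [-0.001, -0.0, -1.0]]
ft_force: [0.1, -0.1, 0.8]
grip_width: 0.0858
gripper_force: 0.0
time_s: 26.95
position: [0.4574, 0.3291, 0.2035]
tool_rot: [[0.992, 0.124, -0.002], [0.124, -0.992, -0.001], [-0.002, 0.001, -1.0]]
ft_force: [-0.7, 0.4, -0.2]
grip_width: 0.0853
gripper_force: 0.0
t 26.95 p [0.4574 0.3291 0.2035] yaw 7.1 f [-0.7  0.4 -0.2] w 0.0853 0.0 | roll 0.019 lin [2.100e-02 2.000e-03 2.912e+00]
```

View pics/w8.png

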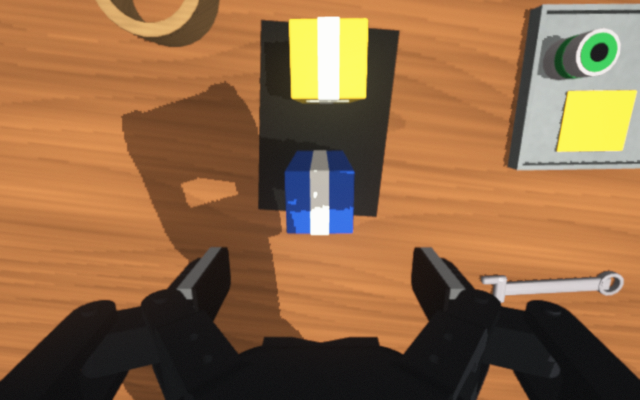

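Blue is centred (tape at column 320). Descend, grip, lift.

```bash
python3 -m jog '[{"linear":[0.02,0,0.3],"roll":0.02},{"linear":[0,0,0.4],"roll":0},{"linear":[0,0,0.4],"roll":0},{"linear":[0,0,0.4],"roll":0},{"linear":[0,0,0.4],"roll":0},{"linear":[0,0,0.4],"roll":0},{"linear":[0,0,0.3],"roll":0},{"linear":[0,0,0.2],"roll":0},{"linear":[0,0,0.08],"roll":0},{"linear":[0,0,0],"roll":0},{"linear":[0,0,0],"roll":0}]'
python3 -m jog '[{"linear":[0,0,0],"roll":0},{"linear":[0,0,0],"roll":0},{"linear":[0,0,0],"roll":0},{"linear":[0,0,0],"roll":0},{"linear":[0,0,0],"roll":0},{"linear":[0,0,0],"roll":0},{"linear":[0,0,0],"roll":0},{"linear":[0,0,0],"roll":0},{"linear":[0,0,0],"roll":0},{"linear":[0,0,0],"roll":0}]' -1 40
python3 -m jog '[{"linear":[0,0,-0.1],"roll":0},{"linear":[0,0,-0.3],"roll":0},{"linear":[0,0,-0.4],"roll":0},{"linear":[0,0,-0.4],"roll":0},{"linear":[0,0,-0.4],"roll":0},{"linear":[0,0,-0.3],"roll":-0.09},{"linear":[0,0,-0.1],"roll":-0.09},{"linear":[0,0,0],"roll":0}]'
python3 - <<'E'
from h import *
go(.5665,-.0598,.17,7.9)
E
```

```text
time_s: 27.92
position: [0.4591, 0.3285, 0.0899]
tool_rot: [[0.993, 0.12, 0.001], [0.12, -0.993, 0.0], [0.001, -0.0, -1.0]]
ft_force: [0.3, 0.3, -0.7]
grip_width: 0.0854
gripper_force: 0.0
time_s: 28.75
position: [0.4589, 0.329, 0.09]
tool_rot: [[0.993, 0.121, 0.001], [0.121, -0.993, 0.001], [0.001, -0.0, -1.0]]
ft_force: [-1.0, 0.6, 5.6]
grip_width: 0.0518
gripper_force: 42.1
time_s: 29.42
position: [0.4588, 0.3288, 0.1699]
tool_rot: [[0.991, 0.136, 0.001], [0.136, -0.991, 0.0], [0.001, -0.0, -1.0]]
ft_force: [-1.0, -0.5, -2.0]
grip_width: 0.0518
gripper_force: 42.1
t 29.42 p [0.4588 0.3288 0.1699] yaw 7.84 f [-1.  -0.5 -2. ] w 0.0518 42.1 | roll -0.011 lin [ 1.332e+00  9.992e+00 -4.000e-03]
```

```bash
python3 -m jog '[{"linear":[0,0.4,0],"roll":0},{"linear":[0.1,0.7,0],"roll":0},{"linear":[0.12,0.8,0],"roll":0},{"linear":[0.12,0.8,0],"roll":0},{"linear":[0.12,0.8,0],"roll":0},{"linear":[0.12,0.8,0],"roll":0},{"linear":[0.12,0.8,0],"roll":0},{"linear":[0.12,0.8,0],"roll":0},{"linear":[0.12,0.8,0],"roll":0},{"linear":[0.12,0.8,0],"roll":0},{"linear":[0.12,0.8,0],"roll":0},{"linear":[0.12,0.8,0],"roll":0}]'
python3 -m jog '[{"linear":[0.03,0.5,0],"roll":0},{"linear":[0,0.39,0],"roll":0},{"linear":[0,0,0.1],"roll":0},{"linear":[0,0,0.4],"roll":0},{"linear":[0,0,0.4],"roll":0},{"linear":[0,0,0.4],"roll":0},{"linear":[0,0,0.2],"roll":0},{"linear":[0,0,0.1],"roll":0},{"linear":[0,0,0],"roll":0},{"linear":[0,0,0],"roll":0}]'
python3 - <<'E'
from h import *
go(.566,-.0598,.0938,7.9)
E
```

```text
time_s: 30.42
position: [0.5594, -0.0263, 0.168]
tool_rot: [[0.991, 0.136, -0.002], [0.136, -0.991, 0.001], [-0.002, -0.001, -1.0]]
ft_force: [0.1, 0.5, -2.0]
grip_width: 0.0515
gripper_force: 42.3
time_s: 31.25
position: [0.5659, -0.0597, 0.1056]
tool_rot: [[0.991, 0.136, 0.0], [0.136, -0.991, -0.0], [0.0, 0.0, -1.0]]
ft_force: [0.3, -0.1, -1.6]
grip_width: 0.0514
gripper_force: 42.4
t 31.25 p [ 0.5659 -0.0597  0.1056] yaw 7.84 f [ 0.3 -0.1 -1.6] w 0.0514 42.4 | roll -0.013 lin [0.001 0.003 0.296]
```

```bash
python3 -m jog '[{"linear":[0,0,0.15],"roll":0},{"linear":[0,0,0.1],"roll":0},{"linear":[0,0,0.03],"roll":0},{"linear":[0,0,0],"roll":0},{"linear":[0,0,0],"roll":0}]'
python3 -m jog '[{"linear":[0,0,0.03],"roll":0},{"linear":[0,0,0],"roll":0},{"linear":[0,0,0],"roll":0}]'
```

```text
time_s: 31.67
position: [0.5658, -0.0599, 0.0942]
tool_rot: [[0.991, 0.136, 0.0], [0.136, -0.991, -0.0], [0.0, 0.0, -1.0]]
ft_force: [0.0, 0.7, -0.9]
grip_width: 0.0514
gripper_force: 42.4
time_s: 31.92
position: [0.566, -0.0599, 0.094]
tool_rot: [[0.991, 0.136, 0.001], [0.136, -0.991, -0.0], [0.001, 0.001, -1.0]]
ft_force: [-2.3, 0.7, 7.7]
grip_width: 0.0515
gripper_force: 43.3
```

Contact. Release, rise, and head for yellow at (0.558, 0.335).

```bash
python3 -m jog '[{"linear":[0,0,0],"roll":0},{"linear":[0,0,0],"roll":0},{"linear":[0,0,0],"roll":0},{"linear":[0,0,0],"roll":0},{"linear":[0,0,0],"roll":0},{"linear":[0,0,0],"roll":0}]' 1
python3 -m jog '[{"linear":[0,0,-0.3],"roll":0},{"linear":[0,0,-0.5],"roll":0},{"linear":[0,0,-0.7],"roll":0},{"linear":[0,0,-0.7],"roll":0},{"linear":[0,0,-0.5],"roll":0.13},{"linear":[0,0,-0.2],"roll":0.13},{"linear":[0,0,0],"roll":0},{"linear":[0,0,0],"roll":0}]'
python3 - <<'E'
from h import *
go(.558,.335,.205,6.6)
E
```

```text
time_s: 32.42
position: [0.5658, -0.0599, 0.0928]
tool_rot: [[0.991, 0.136, -0.0], [0.136, -0.991, 0.0], [-0.0, -0.0, -1.0]]
ft_force: [-0.1, -1.5, -0.2]
grip_width: 0.0851
gripper_force: 0.0
time_s: 33.08
position: [0.5654, -0.0598, 0.2079]
tool_rot: [[0.994, 0.114, -0.001], [0.114, -0.994, 0.0], [-0.001, -0.001, -1.0]]
ft_force: [0.5, -0.1, 0.6]
grip_width: 0.0853
gripper_force: 0.0
t 33.08 p [ 0.5654 -0.0598  0.2079] yaw 6.53 f [ 0.5 -0.1  0.6] w 0.0853 0.0 | roll -0.014 lin [ 0.95  -9.826  0.077]
```

```bash
python3 -m jog '[{"linear":[0.05,-0.4,0],"roll":0},{"linear":[0.08,-0.7,0],"roll":0},{"linear":[0.08,-0.8,0],"roll":0},{"linear":[0.08,-0.8,0],"roll":0},{"linear":[0.08,-0.8,0],"roll":0},{"linear":[0.08,-0.8,0],"roll":0},{"linear":[0.08,-0.8,0],"roll":0},{"linear":[0.08,-0.8,0],"roll":0},{"linear":[0.08,-0.8,0],"roll":0},{"linear":[0.08,-0.8,0],"roll":0},{"linear":[0.08,-0.8,0],"roll":0},{"linear":[0.08,-0.8,0],"roll":0}]'
python3 -m jog '[{"linear":[0.02,-0.5,0],"roll":0},{"linear":[0,-0.23,0],"roll":0},{"linear":[0,0,0],"roll":0},{"linear":[0,0,0],"roll":0},{"linear":[0,0,0],"roll":0}]'
python3 - <<'E'
from h import *
go(.558,.335,.0875,6.6)
E
```

```text
time_s: 34.08
position: [0.5606, 0.3074, 0.2066]
tool_rot: [[0.993, 0.114, -0.003], [0.114, -0.993, -0.001], [-0.004, 0.001, -1.0]]
ft_force: [-0.6, -0.0, -0.2]
grip_width: 0.0855
gripper_force: 0.0
time_s: 34.5
position: [0.5591, 0.3337, 0.2084]
tool_rot: [[0.994, 0.112, -0.001], [0.112, -0.994, -0.001], [-0.001, 0.001, -1.0]]
ft_force: [0.1, 0.3, -0.3]
grip_width: 0.0854
gripper_force: 0.0
t 34.5 p [0.5591 0.3337 0.2084] yaw 6.45 f [ 0.1  0.3 -0.3] w 0.0854 0.0 | roll -0.03 lin [-0.02  -0.038  3.022]
```

```bash
python3 -m jog '[{"linear":[-0.02,-0.04,0.3],"roll":-0.03},{"linear":[0,0,0.4],"roll":0},{"linear":[0,0,0.4],"roll":0},{"linear":[0,0,0.4],"roll":0},{"linear":[0,0,0.4],"roll":0},{"linear":[0,0,0.4],"roll":0},{"linear":[0,0,0.3],"roll":0},{"linear":[0,0,0.2],"roll":0},{"linear":[0,0,0.1],"roll":0},{"linear":[0,0,0.08],"roll":0},{"linear":[0,0,0],"roll":0},{"linear":[0,0,0],"roll":0}]'
python3 -m jog '[{"linear":[0,0,0],"roll":0},{"linear":[0,0,0],"roll":0},{"linear":[0,0,0],"roll":0},{"linear":[0,0,0],"roll":0},{"linear":[0,0,0],"roll":0},{"linear":[0,0,0],"roll":0},{"linear":[0,0,0],"roll":0},{"linear":[0,0,0],"roll":0},{"linear":[0,0,0],"roll":0},{"linear":[0,0,0],"roll":0}]' -1 40
python3 -m jog '[{"linear":[0,0,-0.1],"roll":0},{"linear":[0,0,-0.3],"roll":0},{"linear":[0,0,-0.4],"roll":0},{"linear":[0,0,-0.4],"roll":0},{"linear":[0,0,-0.4],"roll":0},{"linear":[0,0,-0.3],"roll":-0.12},{"linear":[0,0,-0.1],"roll":-0.12},{"linear":[0,0,0],"roll":0}]'
python3 - <<'E'
from h import *
go(.5515,.0394,.17,7.9)
E
```

```text
time_s: 35.5
position: [0.5582, 0.3364, 0.0903]
tool_rot: [[0.993, 0.116, 0.001], [0.116, -0.993, 0.0], [0.001, -0.0, -1.0]]
ft_force: [0.4, 0.5, 0.4]
grip_width: 0.0851
gripper_force: 0.0
time_s: 36.33
position: [0.5582, 0.3366, 0.0903]
tool_rot: [[0.993, 0.116, 0.001], [0.116, -0.993, 0.0], [0.001, -0.0, -1.0]]
ft_force: [-0.6, -1.1, 6.3]
grip_width: 0.0513
gripper_force: 43.0
time_s: 37.0
position: [0.5579, 0.3367, 0.17]
tool_rot: [[0.99, 0.138, 0.0], [0.138, -0.99, 0.0], [0.0, -0.0, -1.0]]
ft_force: [0.6, -0.3, -4.3]
grip_width: 0.0521
gripper_force: 42.7
t 37.0 p [0.5579 0.3367 0.17  ] yaw 7.91 f [ 0.6 -0.3 -4.3] w 0.0521 42.7 | roll 0.002 lin [-1.179e+00  7.339e+00 -1.000e-03]
```

```bash
python3 -m jog '[{"linear":[-0.1,0.3,0],"roll":0},{"linear":[-0.11,0.6,0],"roll":0},{"linear":[-0.11,0.7,0],"roll":0},{"linear":[-0.11,0.7,0],"roll":0},{"linear":[-0.11,0.7,0],"roll":0},{"linear":[-0.11,0.7,0],"roll":0},{"linear":[-0.11,0.7,0],"roll":0},{"linear":[-0.11,0.7,0],"roll":0},{"linear":[-0.11,0.7,0],"roll":0},{"linear":[-0.11,0.7,0],"roll":0},{"linear":[-0.09,0.5,0],"roll":0},{"linear":[0,0.34,0],"roll":0}]'
python3 -m jog '[{"linear":[0,0,0.1],"roll":0},{"linear":[0,0,0.4],"roll":0},{"linear":[0,0,0.4],"roll":0},{"linear":[0,0,0.4],"roll":0},{"linear":[0,0,0.2],"roll":0},{"linear":[0,0,0.1],"roll":0},{"linear":[0,0,0],"roll":0},{"linear":[0,0,0],"roll":0}]'
python3 - <<'E'
from h import *
go(.5515,.0394,.0943,7.9)
E
```

```text
time_s: 38.0
position: [0.5505, 0.0374, 0.1685]
tool_rot: [[0.991, 0.135, -0.003], [0.135, -0.991, 0.0], [-0.003, -0.0, -1.0]]
ft_force: [0.2, 0.5, -2.4]
grip_width: 0.0515
gripper_force: 42.8
time_s: 38.67
position: [0.5516, 0.0396, 0.1061]
tool_rot: [[0.991, 0.137, 0.001], [0.137, -0.991, 0.0], [0.001, 0.0, -1.0]]
ft_force: [0.0, 1.0, -4.3]
grip_width: 0.0512
gripper_force: 42.8
t 38.67 p [0.5516 0.0396 0.1061] yaw 7.9 f [ 0.   1.  -4.3] w 0.0512 42.8 | roll -0.001 lin [-0.004  0.005  0.295]
```

```bash
python3 -m jog '[{"linear":[0,0,0.15],"roll":0},{"linear":[0,0,0.1],"roll":0},{"linear":[0,0,0.03],"roll":0},{"linear":[0,0,0],"roll":0},{"linear":[0,0,0],"roll":0}]'
python3 -m jog '[{"linear":[0,0,0.03],"roll":0},{"linear":[0,0,0],"roll":0},{"linear":[0,0,0],"roll":0}]'
```

```text
time_s: 39.08
position: [0.5514, 0.0392, 0.0946]
tool_rot: [[0.991, 0.137, 0.0], [0.137, -0.991, -0.0], [0.0, 0.0, -1.0]]
ft_force: [0.3, 0.4, -3.9]
grip_width: 0.0515
gripper_force: 42.9
time_s: 39.33
position: [0.5516, 0.0392, 0.0943]
tool_rot: [[0.991, 0.137, 0.001], [0.137, -0.991, -0.0], [0.001, 0.0, -1.0]]
ft_force: [-2.7, -0.3, 5.1]
grip_width: 0.0513
gripper_force: 43.9
```

Contact. Release, rise, back off toward +y (clear of the top view), and check.

```bash
python3 -m jog '[{"linear":[0,0,0],"roll":0},{"linear":[0,0,0],"roll":0},{"linear":[0,0,0],"roll":0},{"linear":[0,0,0],"roll":0},{"linear":[0,0,0],"roll":0},{"linear":[0,0,0],"roll":0}]' 1
python3 -m jog '[{"linear":[0,0,-0.3],"roll":0},{"linear":[0,0,-0.5],"roll":0},{"linear":[0,0,-0.7],"roll":0},{"linear":[0,0,-0.7],"roll":0},{"linear":[0,0,-0.7],"roll":0},{"linear":[-0.5,-0.5,0],"roll":0},{"linear":[-0.5,-0.7,0],"roll":0},{"linear":[-0.5,-0.7,0],"roll":0},{"linear":[-0.5,-0.7,0],"roll":0},{"linear":[-0.5,-0.7,0],"roll":0},{"linear":[0,0,0],"roll":0},{"linear":[0,0,0],"roll":0}]'
python3 - <<'E'
from h import *
go(0.45,.2,.2,7.9)
t=optics.get_image('top');s=optics.get_image('scene')
a=cv2.resize(t[160:255,255:395],None,fx=4,fy=4,interpolation=cv2.INTER_CUBIC)[:,:,::-1]
b=cv2.resize(s[90:250,190:400],(320,244))[:,:,::-1]
c=np.zeros((380,800,3),np.uint8);c[:,:560]=a;c[:183,560:]=cv2.resize(b,(240,183));c[190:370,560:]=cv2.resize(t[205:310,415:555],(240,180))[:,:,::-1]
cv2.imwrite('pics/c9.png',c)
E
```

```text
time_s: 39.83
position: [0.5514, 0.0393, 0.0933]
tool_rot: [[0.991, 0.137, -0.0], [0.137, -0.991, 0.0], [-0.0, -0.0, -1.0]]
ft_force: [-0.4, 0.5, 0.1]
grip_width: 0.0856
gripper_force: 0.0
time_s: 40.83
position: [0.4334, 0.1573, 0.2097]
tool_rot: [[0.99, 0.139, 0.001], [0.139, -0.99, 0.0], [0.001, 0.0, -1.0]]
ft_force: [-0.2, -0.3, -0.3]
grip_width: 0.0855
gripper_force: 0.0
t 40.83 p [0.4334 0.1573 0.2097] yaw 8.01 f [-0.2 -0.3 -0.3] w 0.0855 0.0 | roll 0.023 lin [ 0.559 -1.001  0.243]
```

View pics/c9.png

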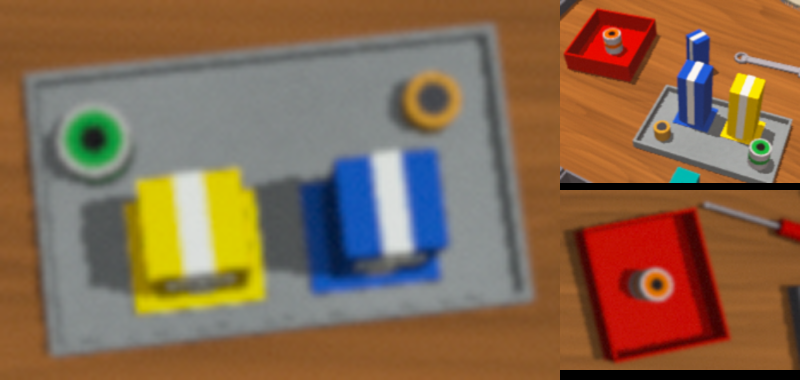

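Both cartons are upright on their own pads. Yellow's top is at (136–246, 168–279) and blue's at (333–446, 150–258), within about 1 px of the pad-centred positions. The coupling stands in the bin, and green and bushing are unmoved. Handing in.

```bash
python3 -c "
from rig import env
print(env.close_job())"
```

```text
the job is handed in; nothing more can be done
None
```

The job is handed in with no verdict returned; the last pictures showed the orange coupling upright in the red bin, each carton standing on its own pad, and the green coupling and brass bushing unmoved, at about 41 s of the 136 s allowed.

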